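# Take the block-shaped fob off its hook and stand it in the programming pod

## Task

Three chrome key fobs hang on the key stand's hooks. Take the block-shaped one (wide, rectangular; not the round one or the slim one) off its hook and lower it, wire loop up, into the pocket of the dark blue programming pod, let go of it there, and leave the other two fobs hanging where they are.

Things in the scene. Friction and masses are not known exactly. Their poses are not given: they have to be found in the camera images.
- block_fob: The fob to move, 70 g: chrome block 38 mm wide (y), 22 thick (x), 58 high. On top a closed wire loop (bail; 6 mm wire, in its y-z plane): two upright sides, 40 mm over their outsides, up to 34 mm above the block, then sloping to a peak 47 mm above it. Hangs by the bail on a hook of the fixed stand. Origin: centre of its underside, z up; as hung, -x points out along the hook to its tip.
- round_fob: Bystander on another hook: chrome disc, 48 mm diameter, 16 thick, same bail, origin and axes as the block fob. The three hooks (7 mm wire, 175 mm high, 105 mm apart) point the same way from a bar 12 mm thick, top at 191 mm. A bail's peak lies in the hook's dip 42 mm out from the bar; from there the hook rises 12 mm to its tip 22 mm farther out.
- slim_fob: Bystander on another hook: slim chrome bar 18 mm wide, 14 thick, 84 long, same bail, origin and axes as the block fob. To come off a hook, a fob must rise 14 to 30 mm (no more: its body then meets the hook from below) and then move out 40 mm or more along its -x.
- pod_pocket (a point): Centre of the floor of the upright pocket in the fixed dark blue pod: 42 mm along x, 58 mm along y, 40 mm deep, open on top; floor 15 mm, rim (the pod's flat top) 55 mm above the counter; z up. Pod 150 (x) by 110 mm (y), its centre 30 mm from here along +x. A fob let go in it stands or leans on a wall.
Mind the look-alikes: they are no part of the job. What is shaped like the block_fob but purple is not meant. Leave any pink look-alike of the part that bears pod_pocket alone.

How it is judged (in metres and radians):
On the way:
1. the block-shaped fob is held in the gripper, off its hook and in the air (distance of block_fob from where it was at the start of the episode above 0.06 m and height (world z) of block_fob above 0.045 m and contact force between block_fob and the fingers above 0.5 N), for 0.2 s.
At the end, for the whole second after the job is handed in: The block-shaped fob stands or leans (less than 34 degrees) wire loop up in the pod's pocket, its underside within 22 mm sideways of the pocket's centre and within 14 mm of its floor, released and at rest (under 20 mm/s); the round and the slim fob hang within 30 mm of where they were (horizontal distance between block_fob and pod_pocket below 0.022 m and z of block_fob in the frame of pod_pocket below 0.014 m and angle between block_fob's own z axis and vertical below 0.6 rad and linear speed of block_fob below 0.02 m/s and distance of each of round_fob, slim_fob from where it was at the start of the episode below 0.03 m); the robot touches nothing.
It fails at once if the round or the slim fob is knocked off its place (moved over 60 mm) (distance of any of round_fob, slim_fob from where it was at the start of the episode above 0.06 m).
It fails at once if the block-shaped fob is dropped into the pocket (over 0.6 m/s near its floor) instead of lowered (horizontal distance between block_fob and pod_pocket below 0.03 m and z of block_fob in the frame of pod_pocket below 0.03 m and linear speed of block_fob above 0.6 m/s).
It also fails if it takes over 45 s, if anything falls off the work surface, if the arm or the gripper's body presses on something with over 40 N, if the wrist force passes 120 N, or if a joint passes its speed limit or range.

## Robot

A 6-joint arm with a two-finger parallel gripper is mounted at the origin on the work surface. World frame = base frame: x ahead of the robot, y to its left, z up, the work surface at z = 0. Lengths are in mm, angles in rad, forces in N, time in s.
With the tool pointing down it reaches from about 250 to 800 mm from the base axis. Payload 8.5 kg.
Tool frame: the origin (TCP) lies at the centre of the arm's flange, where the gripper is bolted on; the fingertips stand 173 mm ahead of it and the grasp point (between the pads) lies 155 mm ahead of it (r.tip_reach is the distance from the TCP to the fingertips, in mm); z points along the fingers, x is the direction in which the jaws open and shut, and the axes are right-handed (so a half turn about z gives the same grasp; the last joint's range is limited). The gripper opens to 85 mm and grips with 20 to 120 N. Pads are 22 mm wide; open, the fingers measure 114 mm over their backs; the gripper's body (76 mm by 85 mm) begins 54 mm behind the grasp point. The pads swing forward as they close: fully open they stand 13 mm farther back than shut.
Start: joints at [-1.187, 0.238, -0.013, 1.319, 0, 1.571], TCP at [196.573, -486.782, 404.676] pointing down, gripper open.
Joint ranges: [-2.66, 2.66], [-1.03, 1.9], [-1.14, 1.46], [-1.82, 2.27], [-1.45, 1.34], [-3.14, 3.14]. Speed limits (rad/s): [2.22, 2.22, 2.79, 3.14, 3.14, 3.14].

## Interface

Orientations are given as a unit quaternion [x, y, z, w].
In Python, from bench import r, imaging gives the robot as it stands. The module is installed in compiled form; this text tells all that it offers.
- The arm moves only by the shell command python3 -m inch 'ROWS'. ROWS is JSON, a list of rows, each a list of 5 numbers: the shift along the tool's x, y, z in cm, then the turn about the tool's z in rad, then the opening in per cent of the stroke, from 0 (shut) to 100 (fully open). A call has 1 to 10 rows; each row is the pose to reach, as a shift and turn from the pose commanded when the call began, along the tool's axes at that moment; what a row does not reach only later rows make up. A row lasts 1/8 s, in which the tool goes at most 62.5 mm and 10.7 degrees, less where a joint would pass 70% of its speed; a pose out of reach is approached as far as the arm can. A call with a gripper value outside its range is refused whole. The fingers move at their own pace and stop on an object; the grip force is fixed at half the most. Time passes only in rows, so rows that repeat a pose let the fingers close. It gives the time, the measured TCP pose, the force and the opening at its end, in the units of the state.
- r.state(): the state, without advancing time (a new reading comes with each control period).
- imaging.get_image(name): name is "scene" or "top" or "wrist"; returns the picture (400x640x3 uint8, red, green, blue); there is no depth.
- imaging.camera_params(name): a dict with "fx", "fy", "cx", "cy" (pixels), "view" (4x4, takes a point from world to camera coordinates); the wrist camera has in their place "tool_from_camera" (4x4, takes a point from camera to tool coordinates, whose origin is the TCP and whose axes are the tool frame's). Camera axes: x right, y up, looking along -z (the intrinsics and any distortion apply to the point x, -y, -z); pixel columns grow to the right and rows downward; lengths in mm; the calibration is good to about 2 mm. A picture is of the moment at which its call begins: read the wrist's pose just before it. camera_params takes no time and is no camera call.
- r.hand_in(): hands the job in, once; it reports no verdict.
Trained networks look in the newest picture that a camera, given by its name, has taken for a name from the list of things; names that differ only in an ending like _2 or _b are one class to them, and where a whole thing is asked for, a point or a joint stands for the part that bears it (a point fixed in the world has none). Each returns a list of dicts, best first, with "conf" (0 to 1); they miss things now and then, are a little off and sometimes report something else, mostly with a low value. They report only what shows in the picture. A call takes as long as a camera call. They do not tell look-alikes from the thing itself.
- imaging.spot_in(camera, name): "extent" ([centre column, centre row, width, height] in pixels, round what is visible of it).
- imaging.masks_of(camera, name): "mask" (400x640 bool, what is visible of it) and "extent" ([centre column, centre row, width, height] in pixels, round what is visible of it).
The state is a dict: "t": time; "joint_positions": joint angles; "dq": joint speeds; "joint_efforts": joint torques, N m; "tcp_pos": TCP position; "tool_rot": TCP orientation; "contact_force": force on the tool from outside, world axes, zero at the start; "ft_torque": the same for the moment, N m; "finger_gap": finger opening in mm.
Only numpy, scipy, OpenCV 4.12 (cv2) and the standard library are available. Lean on these libraries where they do the work, as an engineer would, in place of code of your own. Each camera call takes 0.05 s, during which the arm holds its last target.

## Working session

There is one attempt and no reset: what is moved stays moved. The work goes in short steps, Python scripts to look and compute and a shell command to move; the robot and the scene stay as the last step left them, time stands still between calls to the robot, and variables do not carry over. Pictures are saved under pics/ and viewed, and the job is handed in when it is done.

```bash
mkdir -p pics
cat > h.py <<'E'
from bench import r, imaging
import numpy as np, cv2
from scipy.spatial.transform import Rotation as R
def save(n,f):
    im=imaging.get_image(n); cv2.imwrite('pics/'+f,im[:,:,::-1]); return im
def cam(n,st=None):
    p=imaging.camera_params(n)
    if 'view' in p: V=np.array(p['view']); C=np.linalg.inv(V)
    else:
        st=st or r.state(); T=np.eye(4);T[:3,:3]=R.from_quat(st['tool_rot']).as_matrix();T[:3,3]=st['tcp_pos']
        C=T@np.array(p['tool_from_camera'])
    return p,C
def ray(n,u,v,st=None):
    p,C=cam(n,st)
    d=np.array([(u-p['cx'])/p['fx'],-(v-p['cy'])/p['fy'],-1]);return C[:3,3],C[:3,:3]@d
def atz(n,u,v,z,st=None):
    o,d=ray(n,u,v,st);return o+d*(z-o[2])/d[2]
def proj(n,P,st=None):
    p,C=cam(n,st);q=np.linalg.inv(C)@np.append(P,1);return p['cx']+p['fx']*q[0]/-q[2],p['cy']-p['fy']*q[1]/-q[2]
def tri(a,b):
    (o1,d1),(o2,d2)=a,b;A=np.stack([d1,-d2],1);s=np.linalg.lstsq(A,o2-o1,rcond=None)[0]
    p,q=o1+s[0]*d1,o2+s[1]*d2;return (p+q)/2,np.linalg.norm(p-q)
E
python3 - <<'E'
from h import *
print(r.state())
for n in['scene','top','wrist']:
    save(n,n+'0.png');print(imaging.camera_params(n))
    for k in ['block_fob','round_fob','slim_fob','pod_pocket']:
        print(n,k,[(round(d['conf'],2),np.round(d['extent'])) for d in imaging.spot_in(n,k)])
E
```

```text
{'t': 0.0, 'joint_positions': array([-1.18701698e+00,  2.38793639e-01, -1.42212305e-02,  1.31913862e+00,
       -5.33458132e-06,  1.57080843e+00]), 'dq': array([-2.77464101e-03, -2.31219513e-04, -4.22701669e-04, -2.19674464e-04,
       -8.54835331e-05, -1.84124233e-04]), 'joint_efforts': array([-2.33295606e-03, -5.38780510e+01,  3.46438730e+01,  1.83070265e-02,
       -2.15152568e-04, -2.49460766e-05]), 'tcp_pos': array([ 196.52303465, -486.68402003,  404.08353587]), 'tool_rot': array([ 8.28980008e-01, -5.59277826e-01, -5.64025377e-04, -3.77296659e-04]), 'contact_force': array([ 0.92115417, -0.62752719, -0.27234526]), 'ft_torque': array([0.01206284, 0.0284478 , 0.02554942]), 'finger_gap': 85.65735246458198}
{'fx': 395.76403927168786, 'fy': 395.76403927168786, 'cx': 319.2505971907847, 'cy': 199.8084062848027, 'view': array([[-8.55631019e-01,  5.17497084e-01,  9.60875610e-03,
         3.96945340e+02],
       [-4.34582741e-01, -7.28375991e-01,  5.29722812e-01,
         1.61301135e+02],
       [ 2.81128797e-01,  4.49071469e-01,  8.48116392e-01,
        -1.07166706e+03],
       [ 0.000000
[... 1023 characters left out ...]
15.]))]
top slim_fob [(0.7, array([172., 164.,  29.,  15.]))]
top pod_pocket [(0.75, array([419., 198.,  62.,  64.]))]
{'fx': 291.76923265019946, 'fy': 291.76923265019946, 'cx': 316.25259861090944, 'cy': 198.22476376264072, 'tool_from_camera': array([[ 9.99999478e-01,  5.18128232e-04, -8.80997217e-04,
         5.86429114e-02],
       [ 2.12196270e-04, -9.48446514e-01, -3.16937161e-01,
        -8.15644687e+01],
       [-9.99792831e-04,  3.16936809e-01, -9.48446129e-01,
         3.15078592e+01],
       [ 0.00000000e+00,  0.00000000e+00,  0.00000000e+00,
         1.00000000e+00]])}
wrist block_fob []
wrist round_fob []
wrist slim_fob []
wrist pod_pocket [(0.87, array([ 76.,  27., 152.,  54.]))]
```

View pics/scene0.png

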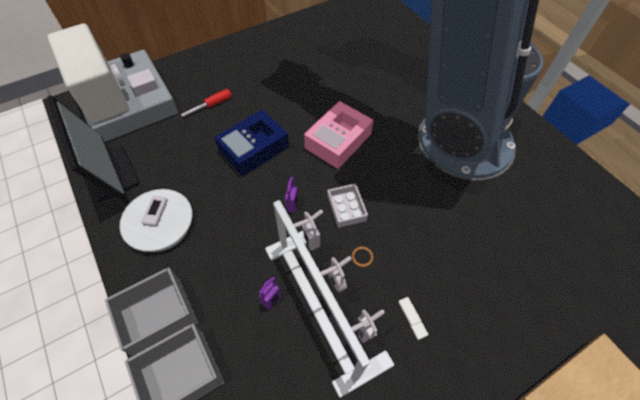

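View pics/top0.png

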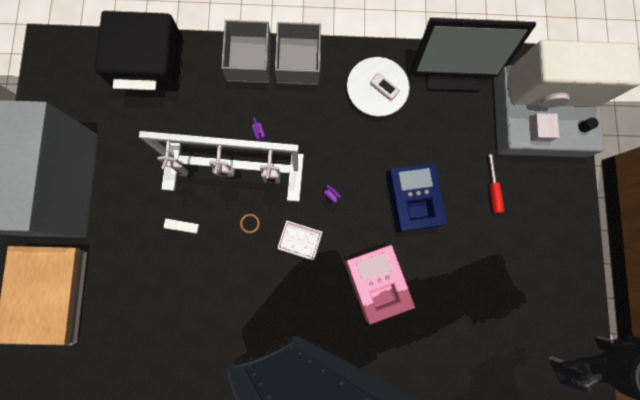

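View pics/wrist0.png

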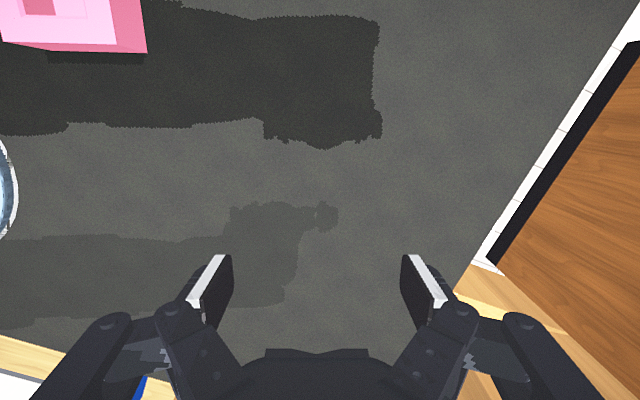

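The scene and top views agree. The stand is at left-centre, and its fobs in the top view are slim (172,164), round (223,171) and block, which I take to be the one at (270,174). The blue pod is at (419,198) in the top view, with its pocket near (421,209). The pink pod and the purple fobs are decoys. Next I'll zoom in and measure.

Run:
```python
from h import *
t=cv2.imread('pics/top0.png');s=cv2.imread('pics/scene0.png')
a=cv2.resize(t[120:220,130:330],(800,400),interpolation=cv2.INTER_CUBIC)
b=cv2.resize(s[180:360,240:420],(600,600),interpolation=cv2.INTER_CUBIC)
c=cv2.resize(t[155:240,375:460],(595,595),interpolation=cv2.INTER_CUBIC)
d=cv2.resize(s[100:190,200:305],(700,600),interpolation=cv2.INTER_CUBIC)
for n,i in zip('abcd',(a,b,c,d)): cv2.imwrite(f'pics/z{n}.png',i)
```

```text
(no output)
```

View pics/za.png

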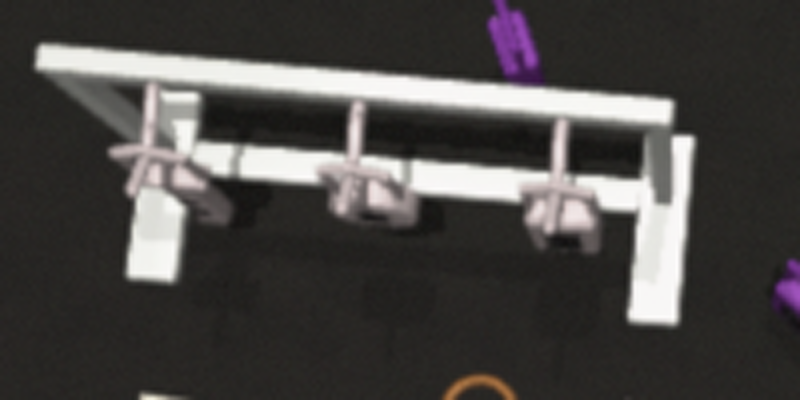

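View pics/zb.png

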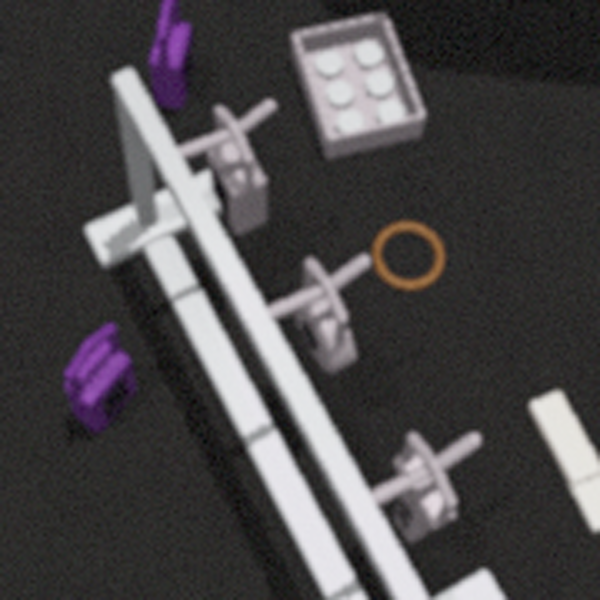

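View pics/zc.png

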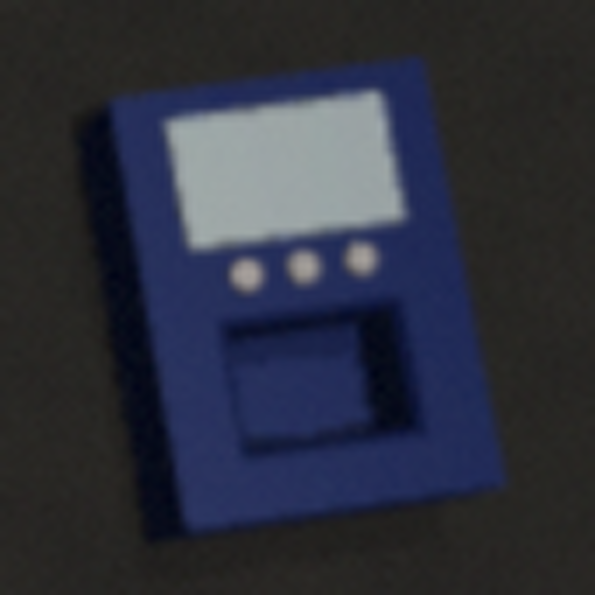

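View pics/zd.png

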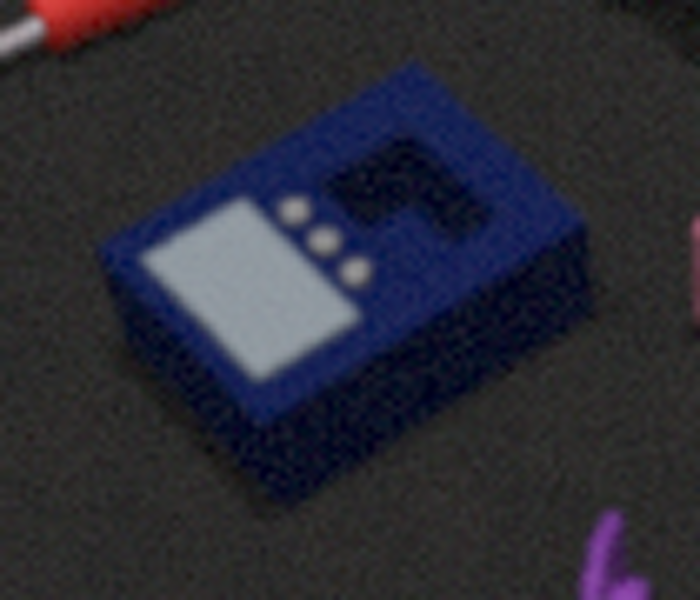

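Run:
```python
from h import *
T=lambda x,y:(130+x/4,120+y/4)
S=lambda x,y:(240+x*.3,180+y*.3)
P=lambda x,y:(375+x/7,155+y/7)
Q=lambda x,y:(200+x*.15,100+y*.15)
print('bar L',atz('top',*T(40,55),191),'R',atz('top',*T(672,110),191))
for n,a,b in[('hooktip b',(555,232),(272,104)),('bailpeak b',(560,188),(222,140)),('hooktip m',(343,212),(368,260)),('hooktip l',(135,190),(478,438)),('barRend',(672,110),(125,75))]:
    print(n,tri(ray('top',*T(*a)),ray('scene',*S(*b))))
print('bail corners',[atz('top',*T(*x),168) for x in[(525,190),(597,190)]])
c=[atz('top',*P(*x),55) for x in[(110,100),(428,58),(505,488),(188,533)]]
print('pod',np.round(c,1),'ctr',np.mean(c,0))
k=[atz('top',*P(*x),55) for x in[(222,325),(398,300),(425,432),(243,453)]]
print('pocket',np.round(k,1),np.mean(k,0))
c2=[atz('scene',*Q(*x),55) for x in[(105,250),(412,62),(588,220),(262,420)]]
print('pod scene',np.round(c2,1),'ctr',np.mean(c2,0))
```

```text
bar L [592.70518498 341.66932477 191.        ] R [574.23922397  20.88125233 191.        ]
hooktip b (array([509.88957316,  79.17319712, 183.027366  ]), np.float64(2.0112515056846063))
bailpeak b (array([539.12018842,  77.65594276, 165.14484524]), np.float64(2.5661632148054685))
hooktip m (array([516.58955728, 186.16396633, 185.33482843]), np.float64(1.8510298684376278))
hooktip l (array([523.67592759, 290.75851993, 187.87583965]), np.float64(3.4214261861457493))
barRend (array([573.36132656,  22.3269203 , 188.15440442]), np.float64(4.372281795492466))
bail corners [array([535.78907839,  96.32829143, 168.        ]), array([536.9409009 ,  58.99270705, 168.        ])]
pod [[ 569.  -200.9   55. ]
 [ 587.2 -311.5   55. ]
 [ 438.9 -333.8   55. ]
 [ 420.9 -226.1   55. ]] ctr [ 503.99569112 -268.08752253   55.        ]
pocket [[ 491.8 -238.6   55. ]
 [ 502.1 -299.    55. ]
 [ 457.1 -307.1   55. ]
 [ 448.3 -245.1   55. ]] [ 474.86745868 -272.43064401   55.        ]
pod scene [[ 585.7 -303.4   55. ]
 [ 441.9 -331.8   55. ]
 [ 421.7 -223.5   55. ]
 [ 569.  -200.    55. ]] ctr [ 504.57939468 -264.67795558   55.        ]
```

Hook tips, bar and pod measurements all agree:

| Quantity | Value |
|---|---|
| Hook dip for the block fob | about (533, 78) |
| Fob yaw | about -3.6° |
| Pocket centre | about (474.7, -272) |
| Pod yaw | about 9.5° |

I'll move to a viewpoint in front of the fob, with the jaws turned along the fob's y axis.

```bash
python3 -m inch '[[-43,-45,0,-2.69,100],[-43,-45,0,-2.69,100],[-43,-45,0,-2.69,100],[-43,-45,0,-2.69,100],[-43,-45,0,-2.69,100],[-43,-45,0,-2.69,100],[-43,-45,0,-2.69,100],[-43,-45,0,-2.69,100],[-43,-45,0,-2.69,100],[-43,-45,0,-2.69,100]]'
python3 - <<'E'
from h import *
s=r.state();print(s['t'],s['joint_positions'],s['tcp_pos'],R.from_quat(s['tool_rot']).as_matrix()[:,0])
E
```

```text
t: 2.0
tcp_pos: [453.3, 82.7, 405.0]
tool_rot: [0.94, 0.34, 0.0, 0.0]
contact_force: [0.9, -0.3, -0.6]
finger_gap: 85.4
2.0 [ 1.80483370e-01  1.27641471e-01 -1.52837745e-01  1.28935710e+00
 -4.16040240e-05  1.05648900e+00] [453.28014707  82.70391037 404.99208969] [0.76818734 0.6402246  0.00081536]
```

```bash
python3 -m inch '[[0,0,0,-0.18,100],[0,0,0,-0.36,100],[0,0,0,-0.54,100],[0,0,0,-0.72,100],[0,0,0,-0.813,100],[0,0,0,-0.813,100]]'
python3 - <<'E'
from h import *
s=r.state();print(s['t'],s['joint_positions'],s['tcp_pos'],R.from_quat(s['tool_rot']).as_matrix()[:,0])
save('wrist','w1.png')
for k in ['block_fob','round_fob','slim_fob']:
    print(k,[(round(d['conf'],2),np.round(d['extent'])) for d in imaging.spot_in('wrist',k)])
for p in [(510,79,185),(533,78,173),(522,186,173),(534,78,79)]: print(p,proj('wrist',p,s))
E
```

```text
t: 2.75
tcp_pos: [452.8, 80.4, 404.8]
tool_rot: [0.732, 0.682, 0.0, -0.0]
contact_force: [0.1, -0.3, -0.6]
finger_gap: 85.4
2.75 [ 1.75748390e-01  1.26636030e-01 -1.54578636e-01  1.28945458e+00
  9.50392481e-05  2.46309755e-01] [452.81588065  80.42414935 404.77987462] [7.05028139e-02 9.97511573e-01 1.23155760e-04]
block_fob [(0.97, array([322., 282.,  47.,  76.])), (0.93, array([199., 226.,  61.,  55.])), (0.65, array([357., 317.,  22.,  61.]))]
round_fob [(0.63, array([439., 276.,  67.,  56.]))]
slim_fob [(0.63, array([547., 278., 110.,  85.]))]
(510, 79, 185) (np.float64(319.95259858471803), np.float64(292.1327134158521))
(533, 78, 173) (np.float64(320.43485722728104), np.float64(306.616653456423))
(522, 186, 173) (np.float64(453.13006803984456), np.float64(287.52498145896743))
(534, 78, 79) (np.float64(319.4153837724514), np.float64(251.75945352780974))
```

View pics/w1.png

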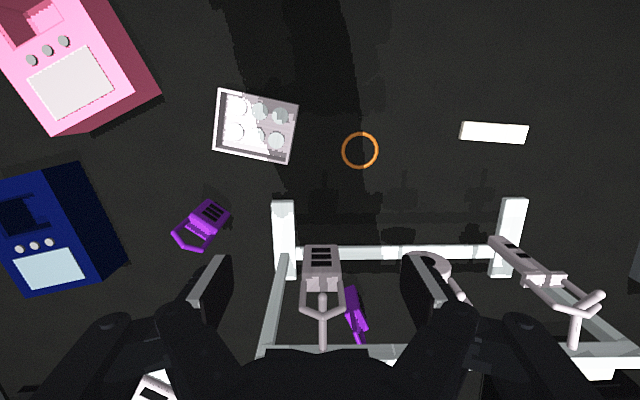

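The wrist view shows the rectangular fob at (322,270), centred between the fingers. The round one is at (439,276) and the slim one at (547,278), so the target is confirmed. I'll zoom in for the bail.

Run:
```python
import cv2
i=cv2.imread('pics/w1.png');cv2.imwrite('pics/w1z.png',cv2.resize(i[230:355,260:390],None,fx=4.6,fy=4.6,interpolation=cv2.INTER_CUBIC))
```

```text
(no output)
```

View pics/w1z.png

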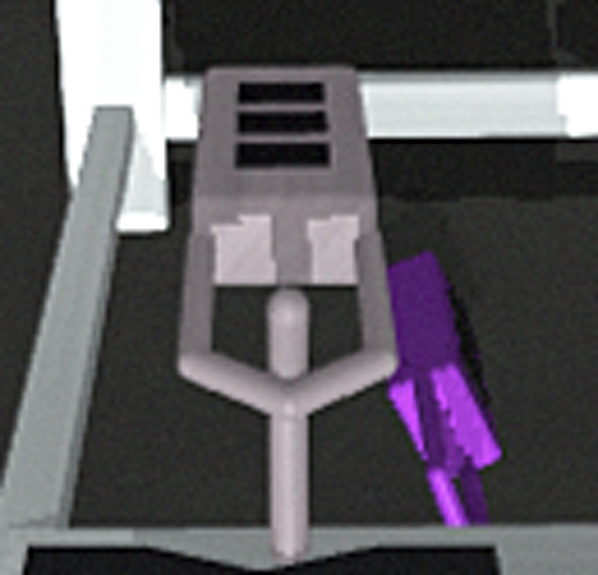

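Run:
```python
from h import *
W=lambda x,y:(260+x/4.6,230+y/4.6)
T=lambda x,y:(130+x/4,120+y/4)
for n,z,ps in[('corners',165,[(182,362),(392,362)]),('corners',170,[(182,362),(392,362)]),('tip',185,[(288,293)]),('peak',178,[(290,393)]),('barface',191,[(100,527),(590,527)]),('block top front',132,[(197,195),(375,195)]),('block bottom',74,[(205,70),(358,70)])]:
    print(n,z,[np.round(atz('wrist',*W(*p),z),1) for p in ps])
print(tri(ray('wrist',*W(290,393)),ray('top',*T(560,187))))
print(tri(ray('wrist',*W(288,293)),ray('top',*T(555,232))))
```

```text
corners 165 [array([540.3,  59.5, 165. ]), array([543. ,  98.8, 165. ])]
corners 170 [array([536.2,  60.1, 170. ]), array([538.9,  98.5, 170. ])]
tip 185 [array([511.5,  80.9, 185. ])]
peak 178 [array([537.7,  79.7, 178. ])]
barface 191 [array([552.4,  45.7, 191. ]), array([558.3, 129.8, 191. ])]
block top front 132 [array([525.6,  62.1, 132. ]), array([528.2,  98.9, 132. ])]
block bottom 74 [array([527.1,  61.4,  74. ]), array([529.8,  99.4,  74. ])]
(array([535.12312859,  78.46247943, 180.51442421]), np.float64(2.6909212078609754))
(array([510.35328616,  79.58383899, 185.92603991]), np.float64(2.7466811037259515))
```

```bash
python3 -m inch '[[0.45,4.2,0,0,100],[0.45,8.35,0,0,100],[0.45,8.35,2,0,100],[0.45,8.35,4,0,100],[0.45,8.35,6,0,100],[0.45,8.35,8,0,100],[0.45,8.35,9.7,0,100],[0.45,8.35,9.7,0,100]]'
python3 - <<'E'
from h import *
s=r.state();print(s['t'],s['tcp_pos'],R.from_quat(s['tool_rot']).as_matrix()[:,0])
save('wrist','w2.png');save('scene','s2.png')
E
```

```text
t: 3.95
tcp_pos: [536.0, 79.0, 306.6]
tool_rot: [0.732, 0.682, -0.001, -0.001]
contact_force: [0.6, 0.5, 0.2]
finger_gap: 85.1
3.95 [535.98532844  79.0203367  306.64772194] [ 7.06115274e-02  9.97503788e-01 -4.52424649e-04]
```

View pics/w2.png

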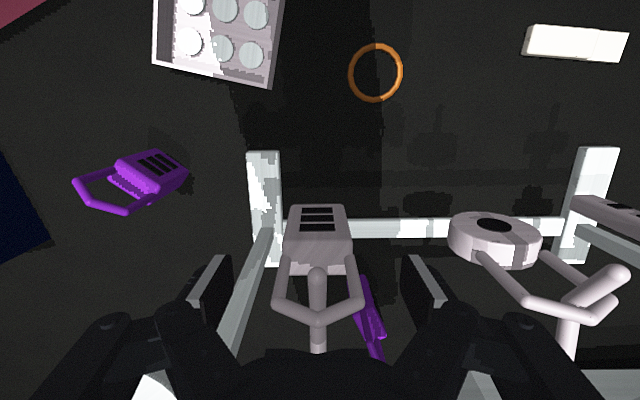

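View pics/s2.png

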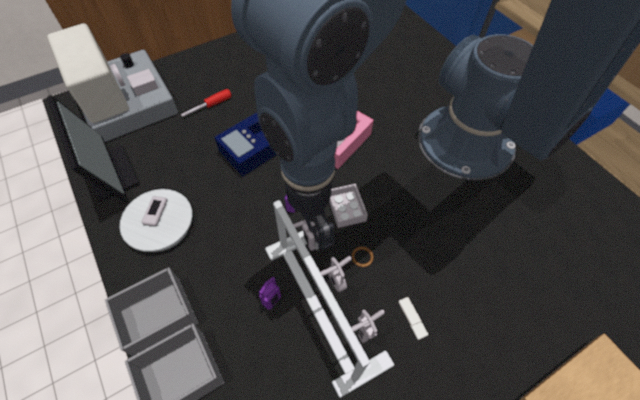

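The bail is centred between the pads (uprights at columns 275–360, pads at 233/402). The pad rows (257–305) match the upright rows, so I'll close.

```bash
python3 -m inch '[[0,0,0,0,30],[0,0,0,0,30],[0,0,0,0,30],[0,0,0,0,30],[0,0,0,0,30],[0,0,0,0,30]]'
python3 - <<'E'
from h import *
save('wrist','w3.png')
E
```

```text
t: 4.8
tcp_pos: [536.7, 79.1, 308.1]
tool_rot: [0.731, 0.682, 0.0, 0.0]
contact_force: [2.2, -0.7, 4.1]
finger_gap: 38.5
```

View pics/w3.png

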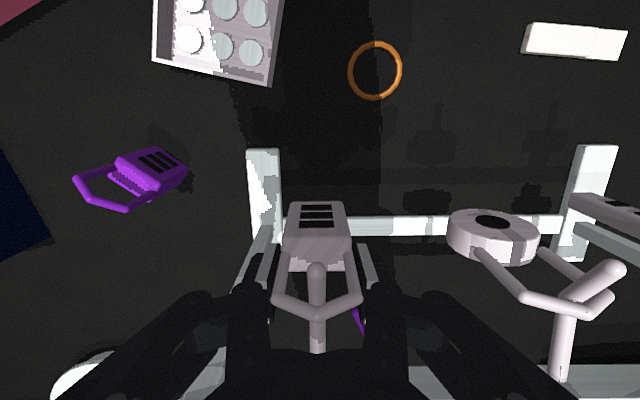

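The gap stopped at 38.5 mm, so the bail is gripped. Next I'll lift 22 mm and check.

```bash
python3 -m inch '[[0,0,-0.8,0,30],[0,0,-1.6,0,30],[0,0,-2.2,0,30],[0,0,-2.2,0,30]]'
python3 - <<'E'
from h import *
save('wrist','w4.png')
E
```

```text
t: 5.35
tcp_pos: [536.5, 79.1, 330.3]
tool_rot: [0.731, 0.682, 0.0, 0.0]
contact_force: [-0.6, 0.4, -1.4]
finger_gap: 38.2
```

View pics/w4.png

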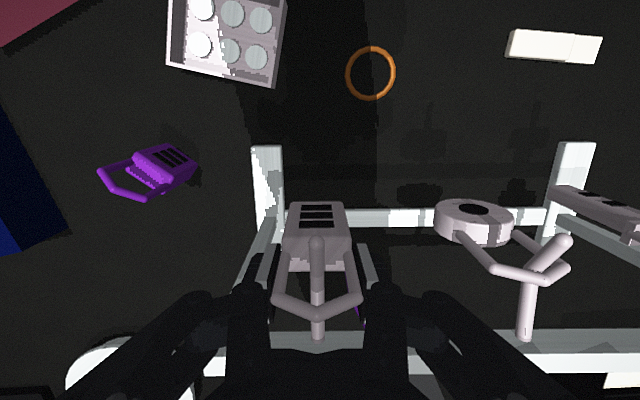

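The fob rose with the gripper, and the hook now sits inside the loop with no contact. Now I'll slide it out along the hook.

```bash
python3 -m inch '[[0,-1,0,0,30],[0,-2,0,0,30],[0,-3,0,0,30],[0,-4,0,0,30],[0,-5,0,0,30],[0,-6,0,0,30],[0,-7,0,0,30],[0,-8,0,0,30],[0,-8,0,0,30]]'
python3 - <<'E'
from h import *
save('wrist','w5.png')
s=r.state();print(s['joint_positions'],s['tcp_pos'],R.from_quat(s['tool_rot']).as_matrix()[:,:2])
E
```

```text
t: 6.52
tcp_pos: [455.9, 84.7, 329.8]
tool_rot: [0.731, 0.682, -0.0, -0.0]
contact_force: [1.2, 0.2, -1.4]
finger_gap: 38.1
[ 1.83518327e-01  1.74527715e-01 -2.94338880e-01  1.10149893e+00
  7.71350889e-05  2.53143851e-01] [456.45232269  84.73107575 329.87345894] [[ 6.95692297e-02  9.97577042e-01]
 [ 9.97577109e-01 -6.95692978e-02]
 [ 1.82570239e-04  3.97752333e-04]]
```

View pics/w5.png

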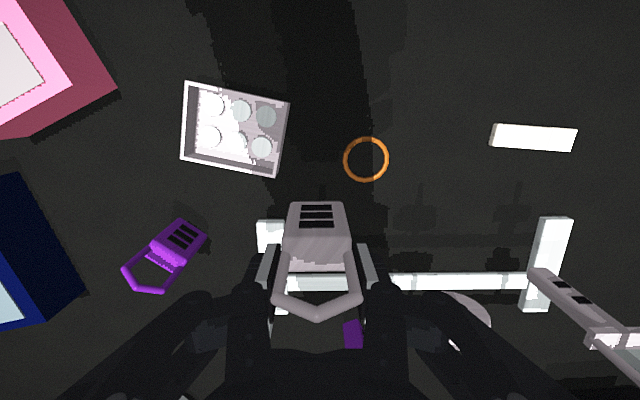

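It is off the hook and free. Next I'll carry it above the pocket, turning it to match the pod.

```bash
python3 -m inch '[[-2,0,-2,0,30],[-6,0.5,-4,-0.04,30],[-10,1,-4,-0.08,30],[-15,2,-4,-0.12,30],[-20,2.5,-4,-0.16,30],[-25,3,-4,-0.2,30],[-30,3.7,-4,-0.236,30],[-33.5,4.1,-4,-0.236,30],[-35.45,4.33,-4,-0.236,30],[-35.45,4.33,-4,-0.236,30]]'
python3 - <<'E'
from h import *
for k in['wrist','top','scene']:save(k,k+'6.png')
s=r.state();print(s['joint_positions'],s['tcp_pos'],R.from_quat(s['tool_rot']).as_matrix()[:,:2])
E
```

```text
t: 7.82
tcp_pos: [475.2, -272.8, 369.3]
tool_rot: [0.647, 0.763, 0.0, -0.0]
contact_force: [-0.2, -0.2, -0.6]
finger_gap: 38.2
[-5.18474895e-01  2.89555603e-01 -3.27604661e-02  1.24900604e+00
  3.82456345e-04 -6.85480965e-01] [ 475.14378562 -271.0290927   369.68215386] [[-1.66230641e-01  9.86086864e-01]
 [ 9.86086699e-01  1.66230773e-01]
 [ 6.28911355e-04 -1.64906369e-04]]
```

View pics/wrist6.png

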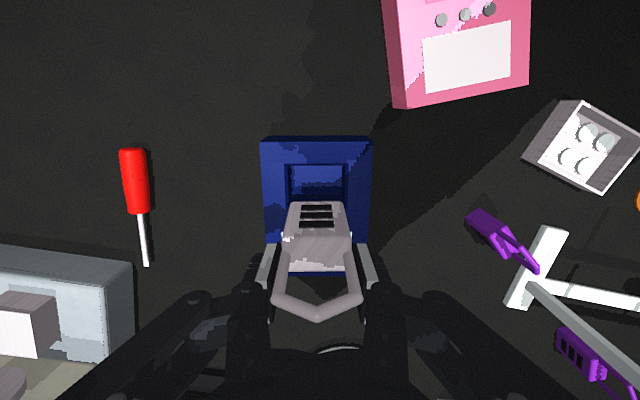

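View pics/scene6.png

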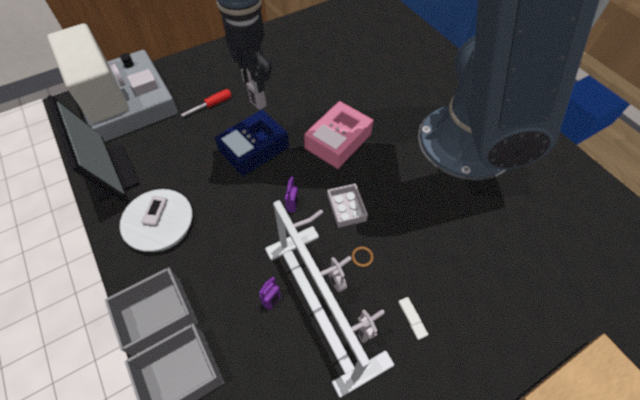

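Run:
```python
from h import *
s=r.state();print(s['tcp_pos'])
a=R.from_euler('z',9.5,degrees=True).as_matrix();c=np.array([474.7,-272,55])
for dx,dy in[(-21,-29),(-21,29),(21,29),(21,-29)]:
    p=c+a@[dx,dy,0];print(np.round(proj('wrist',p,s)))
for dx,dy in[(-45,-55),(-45,55)]:
    p=c+a@[dx,dy,0];print('pod',np.round(proj('wrist',p,s)))
i=cv2.imread('pics/wrist6.png');cv2.imwrite('pics/w6z.png',cv2.resize(i[130:300,240:400],None,fx=3.5,fy=3.5,interpolation=cv2.INTER_CUBIC))
```

```text
[ 475.14378562 -271.0290927   369.68215386]
[286. 165.]
[345. 165.]
[344. 205.]
[287. 205.]
pod [258. 140.]
pod [373. 140.]
```

View pics/w6z.png

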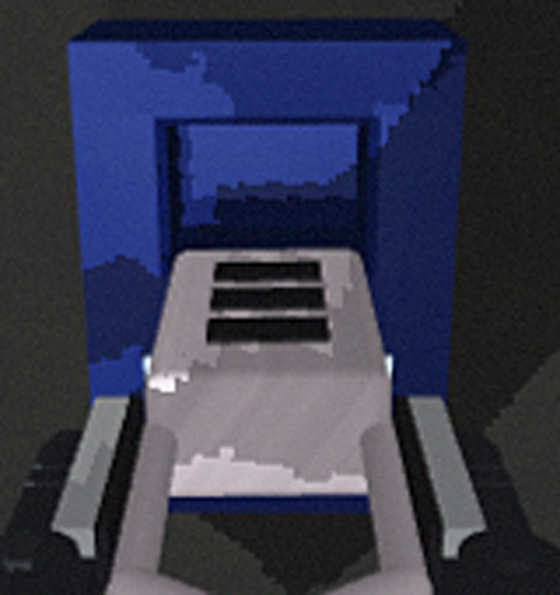

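The pocket edges appear at columns 285–348 and row 164, against a prediction of 286–345 and 165. That is aligned to about 1 mm, so I'll lower it.

```bash
python3 -m inch '[[0.05,0,2,0,30],[0.05,0,4,0,30],[0.05,0,5.5,0,30],[0.05,0,7,0,30],[0.05,0,8.2,0,30],[0.05,0,9.2,0,30],[0.05,0,9.2,0,30]]'
python3 - <<'E'
from h import *
for k in['wrist','top','scene']:save(k,k+'7.png')
i=cv2.imread('pics/top7.png');j=cv2.imread('pics/scene7.png')
f=lambda a:cv2.resize(a,(395,395),interpolation=cv2.INTER_CUBIC)
cv2.imwrite('pics/m7.png',np.hstack([f(i[150:250,370:470]),f(j[70:190,200:320])]))
E
```

```text
t: 8.85
tcp_pos: [474.8, -271.4, 277.0]
tool_rot: [0.646, 0.763, -0.0, -0.001]
contact_force: [-0.4, -0.8, -0.3]
finger_gap: 38.6
```

View pics/wrist7.png

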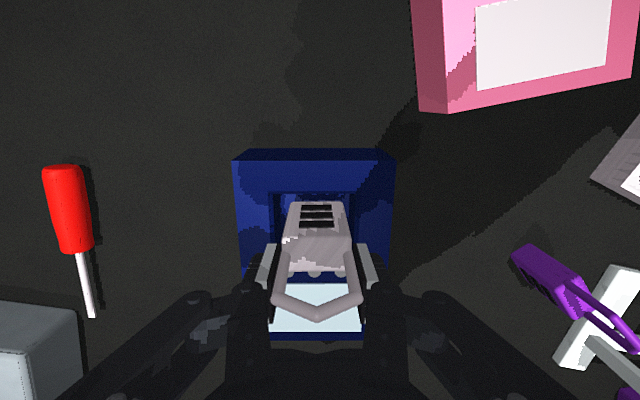

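View pics/m7.png

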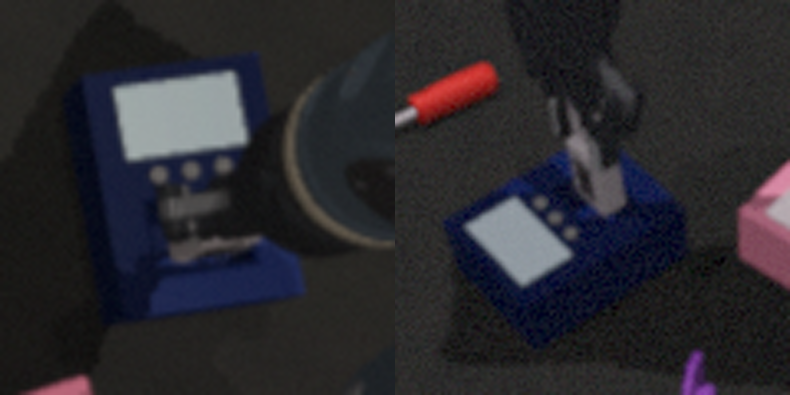

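It is centred and entering the pocket. I'll lower it slowly to just above the floor.

```bash
python3 -m inch '[[0,0,0.6,0,30],[0,0,1.2,0,30],[0,0,1.8,0,30],[0,0,2.3,0,30],[0,0,2.3,0,30]]'; python3 -m inch '[[0,0,0.15,0,30],[0,0,0.3,0,30],[0,0,0.3,0,30]]'
python3 - <<'E'
from h import *
save('wrist','w8.png')
E
```

```text
t: 9.62
tcp_pos: [474.9, -271.4, 254.2]
tool_rot: [0.646, 0.763, -0.0, -0.001]
contact_force: [-0.7, -0.1, -1.3]
finger_gap: 38.6
t: 10.0
tcp_pos: [475.0, -271.5, 251.7]
tool_rot: [0.646, 0.763, 0.0, -0.0]
contact_force: [-1.1, -0.3, -0.9]
finger_gap: 38.1
```

View pics/w8.png

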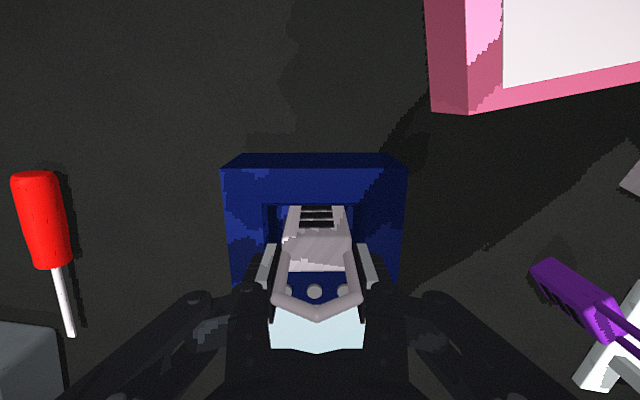

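The fob is inside the pocket. I'll keep going in small steps until it touches the floor.

```bash
python3 -m inch '[[0,0,0.15,0,30],[0,0,0.15,0,30]]'; python3 -m inch '[[0,0,0.15,0,30],[0,0,0.15,0,30]]';python3 -m inch '[[0,0,0.15,0,30],[0,0,0.15,0,30]]'
```

```text
t: 10.3
tcp_pos: [475.0, -271.5, 250.1]
tool_rot: [0.646, 0.763, 0.0, -0.0]
contact_force: [0.2, -0.3, -1.5]
finger_gap: 38.4
t: 10.55
tcp_pos: [475.0, -271.5, 248.6]
tool_rot: [0.646, 0.763, -0.0, -0.0]
contact_force: [-0.1, -0.1, -0.9]
finger_gap: 38.5
t: 10.8
tcp_pos: [475.0, -271.5, 247.1]
tool_rot: [0.646, 0.763, 0.0, -0.0]
contact_force: [0.7, 0.3, -1.1]
finger_gap: 38.2
```

```bash
python3 -m inch '[[0,0,0.15,0,30],[0,0,0.15,0,30]]'; python3 -m inch '[[0,0,0.15,0,30],[0,0,0.15,0,30]]'
python3 - <<'E'
from h import *
save('wrist','w9.png')
E
```

```text
t: 11.05
tcp_pos: [474.9, -271.4, 245.5]
tool_rot: [0.646, 0.763, -0.0, -0.0]
contact_force: [0.2, -0.8, -0.7]
finger_gap: 38.4
t: 11.3
tcp_pos: [475.0, -271.4, 244.1]
tool_rot: [0.646, 0.763, 0.0, -0.0]
contact_force: [0.0, 0.4, -0.6]
finger_gap: 38.7
```

View pics/w9.png

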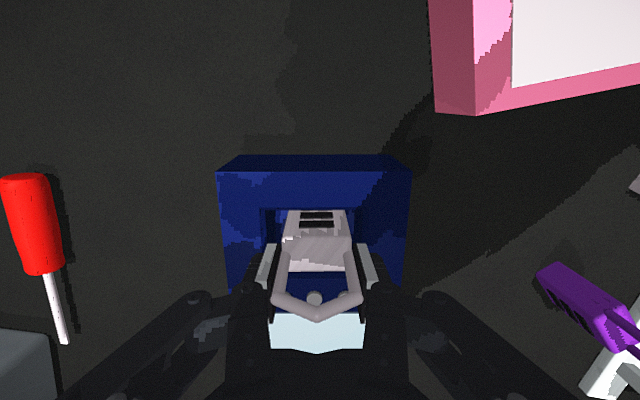

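```bash
python3 -m inch '[[0,0,0.1,0,30],[0,0,0.1,0,30]]'; python3 -m inch '[[0,0,0.1,0,30],[0,0,0.1,0,30]]'; python3 -m inch '[[0,0,0.1,0,30],[0,0,0.1,0,30]]'
```

```text
t: 11.6
tcp_pos: [475.0, -271.5, 243.1]
tool_rot: [0.646, 0.763, 0.0, -0.0]
contact_force: [-0.5, 0.7, -0.5]
finger_gap: 38.5
t: 11.85
tcp_pos: [475.0, -271.5, 242.7]
tool_rot: [0.646, 0.763, 0.0, 0.0]
contact_force: [-0.8, 0.7, 4.9]
finger_gap: 38.2
t: 12.1
tcp_pos: [475.1, -271.4, 242.6]
tool_rot: [0.646, 0.763, 0.0, 0.001]
contact_force: [-2.8, 3.2, 14.4]
finger_gap: 38.5
```

The floor contact came at TCP 242.7. I'll ease off the pressure and release.

```bash
python3 -m inch '[[0,0,-0.15,0,30],[0,0,-0.15,0,46],[0,0,-0.15,0,52],[0,0,-0.15,0,60],[0,0,-0.15,0,75],[0,0,-0.15,0,90],[0,0,-0.15,0,90],[0,0,-0.15,0,90]]'
python3 - <<'E'
from h import *
save('wrist','w10.png')
E
```

```text
t: 13.1
tcp_pos: [475.0, -271.5, 242.7]
tool_rot: [0.646, 0.763, 0.0, -0.0]
contact_force: [-0.4, 0.3, -0.2]
finger_gap: 76.8
```

View pics/w10.png

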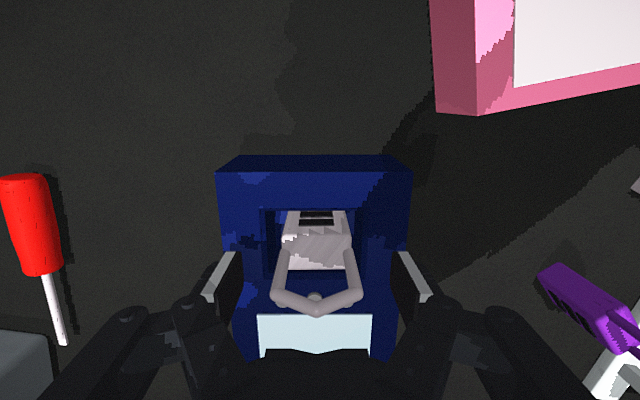

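```bash
python3 -m inch '[[0,0,-2,0,90],[0,0,-5,0,90],[0,0,-9,0,90],[0,0,-14,0,90],[0,0,-17,0,90],[0,0,-17,0,90]]'
python3 - <<'E'
from h import *
for k in['wrist','top','scene']:save(k,k+'11.png')
i=cv2.imread('pics/wrist11.png');j=cv2.imread('pics/scene11.png')
f=lambda a:cv2.resize(a,(395,395),interpolation=cv2.INTER_CUBIC)
cv2.imwrite('pics/m11.png',np.hstack([f(i[100:300,220:420]),f(j[70:190,200:320])]))
cv2.imwrite('pics/n11.png',cv2.resize(j[180:360,240:420],(600,600),interpolation=cv2.INTER_CUBIC))
E
```

```text
t: 13.9
tcp_pos: [475.4, -271.7, 415.1]
tool_rot: [0.646, 0.763, 0.0, 0.002]
contact_force: [-0.2, 0.3, -0.7]
finger_gap: 76.7
```

View pics/m11.png

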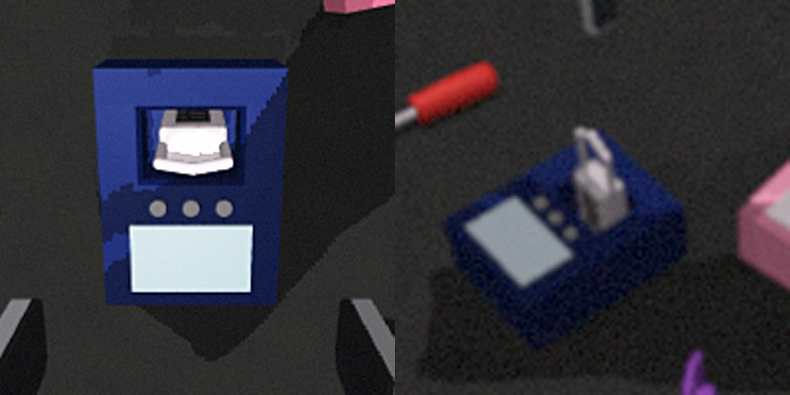

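View pics/n11.png

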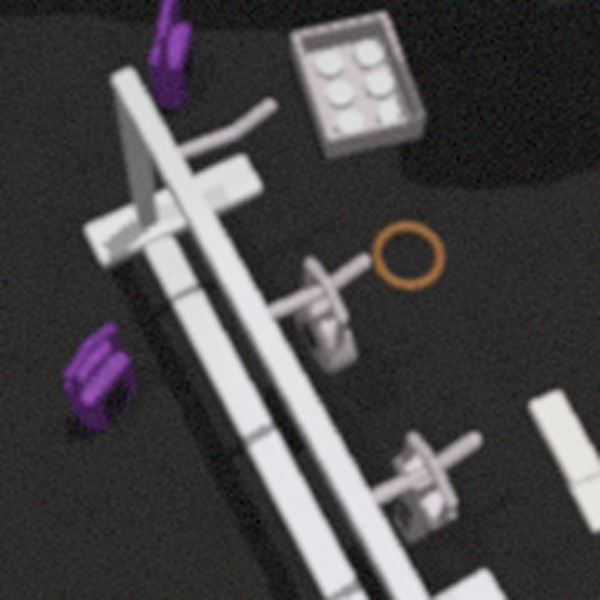

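The fob stands in the pocket with its loop up. The other two fobs are unchanged, and the gripper is well clear at TCP z 415.

```bash
python3 -c "
from bench import r
print(r.hand_in())"
```

```text
the job is handed in; nothing more can be done
None
```

I took the block fob off its hook by its wire loop, lowered it into the blue pod's pocket until it touched the floor, released it and handed the job in. `hand_in()` gave no verdict.

- **Handling:** I lifted the fob 22 mm and slid it 80 mm out along the hook. It touched the pocket floor at a TCP height of 242.7 mm, about 5 mm lower than I had estimated. The peak force on touching down was about 14 N, against the 120 N wrist limit.
- **Last checks:** In the final wrist and scene pictures the fob stands near the pocket's centre, close to upright with its loop up. I judged this by eye and did not measure its final tilt or position. The round and slim fobs look unmoved compared with the first scene picture. The gripper is open and well clear at a TCP height of 415 mm, with contact force below 1 N. The clock read 13.9 s at the end of the last move.
- **Disagreements:** The only ones were that 5 mm floor height and a finger gap of 38.5 mm on the nominal 40 mm loop. Neither affected the result. No check failed.

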